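# Set a culture-tube slant rack to the marked angle and hold it

## Task

The capped culture tubes in the slant rack must lie at the slant angle marked on the angle gauge while their medium sets. Stand the gauge in the blue seat on the rack's deck with its dial on the side away from the tubes, and let go of it; then raise the handle end of the rack, without letting it drop back, until the gauge's swinging pointer comes to rest on the red mark, and finish while still holding the rack there. Keep the tubes lying in the rack, and do not shove the other things on the bench out of their places or knock the gauge over.

Things in the scene. Friction and masses are not known exactly. Their poses are not given: they have to be found in the camera images.
- slant_stand: The slant rack's fixed steel stand: base plate 150 (x) x 230 (y) mm with a brass pivot stud along its x, 56 mm above the bench. Origin on the bench right below the stud; +x points roughly away from the robot, across the rack from gauge seat to tubes; the rack's handle lies towards -y (robot's right). Place and yaw differ from run to run.
- slant_rack (a joint): Tilt of the rack's deck on the stud, rad: 0 = level, on two rubber rests; grows as the handle end is raised; stop at 0.65. Deck: aluminium tray 150 x 215 mm, top face 64 mm above the bench when level, with three loose capped tubes lying in combs. 2 to 4 N at the handle lifts it; it drops back when let go.
- rack_handle (a point): Middle of the rack's handle bar: black, round, 15 mm thick, grip 66 mm long, parallel to the stud. Level, it is 94 mm above the bench; from the stand's origin 205 mm towards -y and 10 mm towards -x; 38 mm above the stud's axis. 40 mm free between bar and deck edge, nothing below. Axes are the deck's (z normal to the deck).
- rack_seat (a point): Middle of the floor of the blue gauge seat on the deck: 42 (x) x 92 (y) mm inside, rails 8 mm high with flared tops, open above. Level, it is 64 mm above the bench; from the stand's origin 55 mm towards -x and 35 mm towards -y. The tubes start 40 mm from its middle towards +x. Axes are the deck's: x towards the tubes, y away from the handle, z normal to the deck.
- angle_gauge: Angle gauge: grey, round white dial, 0.2 to 0.4 kg, 128 mm tall. Origin under the middle of its foot, 36 (x) x 86 (y) x 12 mm; dial faces -x; case 96 mm across, 24 mm thick, centre 68 mm up; on top a black rubber grip block 24 (x) x 44 (y) mm, 98 to 128 mm up. In the seat its axes match those of rack_seat. It starts on the bench left of the rack, dial to the robot's side.
- gauge_grip (a point): Middle of the gauge's rubber grip block, 116 mm above the foot's underside; grip it from above with the fingers on the dial side and the back (closing along the gauge's x, 24 mm thick).
- gauge_pointer (a joint): Swinging pointer of the gauge, a black damped pendulum hanging from the dial's centre by its own weight; calms down within about 1.5 s. Rad relative to the case: 0 = pointing at the foot, positive = towards the gauge's +y (left for someone facing the dial). With the gauge seated and at rest it equals the value of slant_rack.
- gauge_mark (a joint): Red set mark, a tab 5.5 mm wide clipped to the dial's lower rim, with the same zero, direction and centre as the pointer; 0.16 to 0.48 rad, different in each run; it stays where it is on the rim. The pointer is on the mark when both values are equal.
- pointer_tip (a point): Tip of the black pointer, 40 mm from the dial's centre.
- mark_tip (a point): Middle of the red mark, at 40 mm from the dial's centre: where the pointer's tip must come to rest.
- culture_tube_1: Capped culture tube, 108 mm long, 18 mm thick, lying loose in the rack's comb nearest the gauge seat, parallel to the deck's y, cap towards the handle (cap end 69 mm from the bar's middle, cap top 23 mm above the deck). Origin at the middle of its round bottom end, 14 mm above the deck; its z points to the cap. A stop behind the bottom ends keeps the tubes from sliding when tilted.
- culture_tube_2: The same, in the middle of the comb (26 mm farther from the seat).
- culture_tube_3: The same, farthest from the seat (another 26 mm).
- wash_bottle: White wash bottle with a red bent spout, 73 x 102 x 210 mm, at the back left; origin under its middle. Leave alone.
- beaker: Empty clear beaker, 73 mm wide and 92 mm tall, behind the rack; origin under its middle. Leave alone.
- petri_1: Lowest of a stack of three white culture dishes, each 57 mm wide and 15 mm tall, at the front right; origin under its middle. Leave alone.
- petri_2: Middle dish of the stack. Leave alone.
- petri_3: Top dish of the stack, its top 46 mm above the bench. Leave alone.
- timer: Small white bench timer, 58 x 66 x 19 mm, on the black bench top to the right of the rack; origin under its middle. Leave alone.
- gauge_dial (a point): Middle of the gauge's dial, 68 mm above the foot's underside and 10 mm towards the gauge's -x.

How it is judged:
By the outcome, as a careful person would: the job done as asked, in the order asked, and still so for the second after the job is handed in, while the arm keeps its last pose, push and grip.
It also fails if it takes over 51 s, if anything falls off the work surface, if the arm or the gripper's body presses on something with over 40 N, if the wrist force passes 120 N, or if a joint passes its speed limit or range.

## Robot

A 6-joint arm with a two-finger parallel gripper is mounted at the origin on a cart in front of the work surface, level with it; the furniture and walls round the work are solid. World frame = base frame: x ahead of the robot, y to its left, z up, the work surface at z = 0. Lengths are in m, angles in rad, forces in N, time in s.
With the tool pointing down it reaches from about 0.35 to 0.875 m from the base axis. Payload 15.5 kg.
Tool frame: the origin (TCP) lies at the very end of the fingers, on their centre line; the grasp point (between the pads) lies 19 mm behind it; z points along the fingers, y is the line along which they close (so a half turn about z gives the same grasp; the last joint's range is limited). The gripper opens to 85 mm and grips with 20 to 120 N. Pads are 22 mm wide; open, the fingers measure 114 mm over their backs; the gripper's body (76 mm by 85 mm) begins 54 mm behind the grasp point. The pads swing forward as they close: fully open they stand 13 mm farther back than shut.
Start: joints at [1.01, 0.494, 1.345, -0, 1.302, -0.096], TCP at [0.28, 0.559, 0.231] pointing down, gripper open.
Joint ranges: [-2.91, 2.91], [-0.82, 2.16], [0.22, 2.67], [-1.22, 4.37], [0.12, 2.79], [-3.08, 3.08]. Speed limits (rad/s): [1.89, 1.89, 2.57, 3.01, 3.01, 3.01].

## Interface

Orientations are given as [roll, pitch, yaw] about the fixed x, y, z axes, in that order (R = Rz(yaw) Ry(pitch) Rx(roll)).
In Python, from cell import env gives the robot as it stands. The module is installed in compiled form; this text tells all that it offers. Calls block until the motion is done:
- env.reach(position, orientation): joint-space move of the TCP to a pose.
- env.move_linear(position, ori=None, feed=0.15, stop_force=None): straight line of the TCP; ori=None keeps the orientation; feed is the mean speed in m/s. With stop_force (N) it stops when the force on the tool has changed by that much, and returns True; else False.
- env.move_j(angles): joint-space move.
- env.set_gripper(opening): opening from 0.0 (shut) to 1.0 (fully open); the grip force is fixed at half the most; returns when the fingers have stopped.
- env.sleep(seconds).
- env.ik(position, orientation): joint angles nearest the present ones, or None.
- env.read_camera(name): name is "scene" or "side" or "wrist"; returns a dict with "frame" (420x560x3 uint8, blue, green, red), "range_z" (420x560 float32, m along the optical axis (not along the pixel's ray), 0 where there is no reading), "mtx" (3x3 intrinsics, pixels), "pose" (4x4, takes a point from camera to world coordinates). Camera axes: x right, y up, looking along -z (the intrinsics and any distortion apply to the point x, -y, -z); pixel columns grow to the right and rows downward; lengths in m; the calibration is good to about 2 mm. The wrist camera is an equidistant fisheye: a pixel r from the principal point sees the ray r / f radians off the axis. A picture is of the moment at which its call begins.
A pose or a line that the arm cannot do raises env.MotionError and nothing moves.
- env.job_done(): hands the job in, once; it reports no verdict.
Readings, each from a call of its own:
- env.get_t(): time.
- env.get_joint_positions(): joint angles.
- env.get_qd(): joint speeds.
- env.get_joint_efforts(): joint torques, N m.
- env.get_tool_pos(): TCP position.
- env.get_tcp_rot(): TCP orientation.
- env.get_ft_force(): force on the tool from outside, world axes, zero at the start.
- env.get_wrist_torque(): the same for the moment, N m.
- env.get_opening(): opening from 0.0 (shut) to 1.0 (fully open).
Only numpy, scipy, OpenCV 4.12 (cv2) and the standard library are available. Lean on these libraries where they do the work, as an engineer would, in place of code of your own. Each camera call takes 0.05 s, during which the arm holds its last target. There are 200 camera calls.

## Working session

There is one attempt and no reset: what is moved stays moved. The work goes in short steps, each a Python script; the robot and the scene stay as the last script left them, time stands still between calls to the robot, and variables do not carry over. Pictures are saved under pics/ and viewed, on a budget of 10 in all, crops included, one or two more only if the job needs it, and the job is handed in when it is done.

```bash
ls; mkdir -p pics; cat > h.py <<'E'
import numpy as np, cv2
from cell import env
def world(c,u,v,z=None):
    """pixels -> world pts; by depth, or on plane z (pinhole cams)"""
    K,T=c["mtx"],c["pose"]; u=np.atleast_1d(u).astype(float); v=np.atleast_1d(v).astype(float)
    d=np.stack([(u-K[0,2])/K[0,0],-(v-K[1,2])/K[1,1],-np.ones_like(u)],1)
    w=d@T[:3,:3].T
    s=c["range_z"][v.astype(int),u.astype(int)] if z is None else (z-T[2,3])/w[:,2]
    return T[:3,3]+w*s[:,None]
E
python3 - <<'E'
from h import *
a=[env.read_camera(n) for n in("scene","side","wrist")]
for n,c in zip("scene side wrist".split(),a):
    np.savez(n+"0.npz",**c); print(n,c["mtx"].tolist(),c["pose"].round(3).tolist(),[k for k in c])
cv2.imwrite("pics/a.png",a[0]["frame"]);cv2.imwrite("pics/b.png",a[1]["frame"])
print(env.get_t(),env.get_tcp_rot(),env.get_tool_pos())
E
```

```text
pics
scene [[487.59692693741465, 0.0, 280.1507232070003], [0.0, 487.59692693741465, 214.3182416908563], [0.0, 0.0, 1.0]] [[0.443, 0.411, -0.797, -0.289], [-0.896, 0.179, -0.406, -0.424], [-0.024, 0.894, 0.447, 0.552], [0.0, 0.0, 0.0, 1.0]] ['frame', 'range_z', 'mtx', 'pose']
side [[544.6297603264845, 0.0, 284.79459193007415], [0.0, 544.6297603264845, 209.03352077539606], [0.0, 0.0, 1.0]] [[0.42, 0.728, -0.541, -0.194], [-0.907, 0.345, -0.24, -0.332], [0.012, 0.592, 0.806, 1.207], [0.0, 0.0, 0.0, 1.0]] ['frame', 'range_z', 'mtx', 'pose']
wrist [[325.19226210127806, 0.0, 283.01890920835797], [0.0, 325.19226210127806, 212.97093605773077], [0.0, 0.0, 1.0]] [[0.447, -0.855, -0.263, 0.211], [0.894, 0.427, 0.133, 0.593], [-0.002, -0.295, 0.956, 0.374], [0.0, 0.0, 0.0, 1.0]] ['frame', 'range_z', 'mtx', 'pose']
0.15 [-3.14072323e+00 -8.28612339e-05  2.67674237e+00] [0.28004442 0.55848812 0.23084917]
```

View pics/a.png

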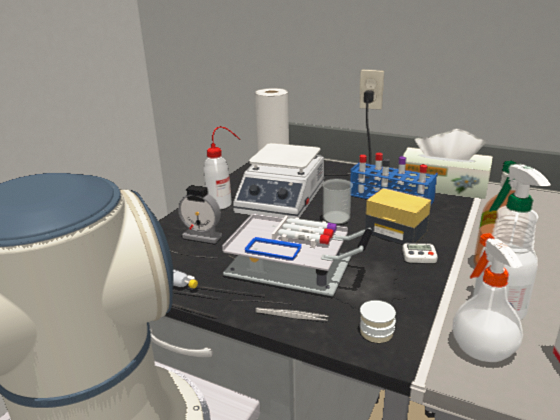

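View pics/b.png

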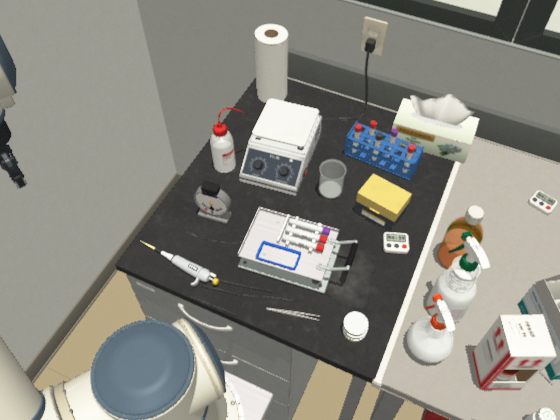

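The scene view shows the gauge at about (200,212) and the blue seat at about (273,249). In the side view the seat is at about (278,256), the handle at about (347,262) and the gauge at about (211,200). Next I'll measure the seat and the gauge.

```bash
python3 - <<'E'
from h import *
for n,roi,groi in(("scene",(225,230,320,270),(170,180,230,245)),("side",(240,235,315,280),(185,175,240,225))):
    c=dict(np.load(n+"0.npz")); f=c["frame"]; hsv=cv2.cvtColor(f,cv2.COLOR_BGR2HSV)
    m=cv2.inRange(hsv,(105,150,80),(130,255,255)); M=np.zeros_like(m); x0,y0,x1,y1=roi; M[y0:y1,x0:x1]=m[y0:y1,x0:x1]
    v,u=np.nonzero(M); P=world(c,u,v,0.070)
    r=cv2.minAreaRect((P[:,:2]*1000).astype(np.float32)); D=world(c,u,v)
    print(n,"seat",r,len(u),"depth med z",np.median(D[:,2]),np.percentile(D[:,2],[5,95]))
    x0,y0,x1,y1=groi; v,u=np.mgrid[y0:y1,x0:x1].reshape(2,-1); D=world(c,u,v)
    g=f[v,u].astype(int)
    for lo,hi in((.1,.14),(.118,.14),(.03,.095)):
        k=(D[:,2]>lo)&(D[:,2]<hi)&(c["range_z"][v,u]>0)&(D[:,0]<.75); Q=D[k]
        print(lo,k.sum(),np.median(Q,0).round(4),cv2.minAreaRect((Q[:,:2]*1000).astype(np.float32)))
        # dial plane fit
    if n=="scene":
        k=(g.min(1)>150)&(D[:,2]>.02)&(D[:,2]<.12); Q=D[k]; q=Q-Q.mean(0); print("dial",k.sum(),Q.mean(0),np.linalg.svd(q)[2][2])
    dk=(g.max(1)<60)&(D[:,2]>.122); Q=D[dk]
    print("blacktop",dk.sum(),Q.mean(0),cv2.minAreaRect((Q[:,:2]*1000).astype(np.float32)) if dk.sum()>4 else 0)
c=dict(np.load("side0.npz"))
cv2.imwrite("pics/c.png",np.hstack([cv2.resize(c["frame"][170:230,180:245],(390,360),interpolation=2),cv2.resize(c["frame"][225:295,300:370],(360,360),interpolation=2)]))
E
```

```text
scene seat ((434.4964294433594, -36.62693405151367), (60.35860061645508, 103.26325988769531), 6.086145877838135) 358 depth med z 0.0698787584824494 [0.06618606 0.07274204]
0.1 353 [0.5049 0.1837 0.1151] ((513.3213500976562, 189.36550903320312), (27.454524993896484, 67.2948226928711), 7.127193927764893)
0.118 152 [0.5074 0.1874 0.1257] ((513.5894165039062, 190.1116485595703), (26.74114227294922, 43.9133415222168), 5.160417556762695)
0.03 1395 [0.5091 0.2058 0.0632] ((522.7155151367188, 185.06568908691406), (341.3877868652344, 115.28229522705078), 31.75678253173828)
dial 663 [0.59011994 0.21528369 0.06120081] [-0.2553306   0.33732208 -0.90610159]
blacktop 117 [0.4891439  0.17255459 0.13691442] ((125.55868530273438, -118.56378173828125), (1029.831298828125, 43.396881103515625), 38.78303146362305)
side seat ((436.8203430175781, -36.932369232177734), (52.7645263671875, 100.47908782958984), 5.975240230560303) 183 depth med z 0.07076819180043437 [0.06675217 0.07554177]
0.1 298 [0.509  0.1872 0.121 ] ((512.647216796875, 192.81207275390625), (27.959667205810547, 71.35086059570312), 7.136748790740967)
0.118 162 [0.5118 0.1905 0.1266] ((513.1336669921875, 192.20401000976562), (27.81218147277832, 45.350399017333984), 5.2015252113342285)
0.03 501 [0.507  0.1881 0.0663] ((570.6206665039062, 198.05612182617188), (142.43142700195312, 95.02283477783203), 6.709604263305664)
blacktop 139 [0.513128   0.1906163  0.12703573] ((512.478515625, 192.22451782226562), (28.03126335144043, 44.56328582763672), 8.27054214477539)
```

View pics/c.png

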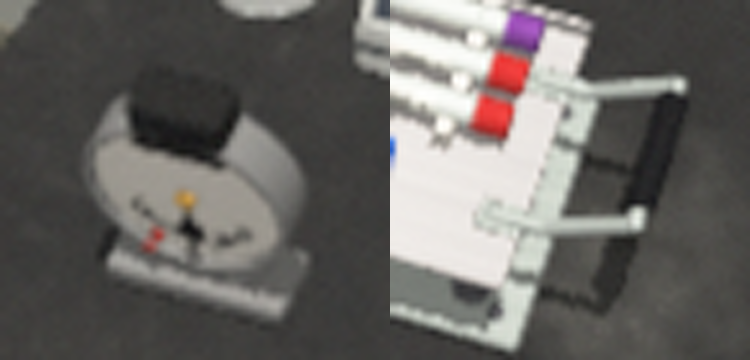

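The left crop shows the gauge with its black grip block, the pointer hanging down and the red mark at lower left of the dial. The right crop shows the black handle bar at its true end, with its shadow below. I'll take one close wrist look at the dial for the mark, then one from above the gauge.

```bash
cat >> h.py <<'E'
from scipy.spatial.transform import Rotation as Rn
def fray(c,u,v):
    """fisheye pixel -> origin, world unit rays"""
    K,T=c["mtx"],c["pose"]; p=np.stack([np.atleast_1d(u)-K[0,2],np.atleast_1d(v)-K[1,2]],1).astype(float)
    r=np.hypot(*p.T); t=r/K[0,0]; s=np.sin(t)/np.maximum(r,1e-9)
    return T[:3,3],np.stack([p[:,0]*s,-p[:,1]*s,-np.cos(t)],1)@T[:3,:3].T
def fplane(c,u,v,p0,n):
    o,d=fray(c,u,v); return o+d*(((p0-o)@n)/(d@n))[:,None]
def fproj(c,P):
    q=(np.atleast_2d(P)-c["pose"][:3,3])@c["pose"][:3,:3]; x,y,z=q[:,0],-q[:,1],-q[:,2]
    h=np.hypot(x,y); t=np.arctan2(h,z)*c["mtx"][0,0]; return np.stack([c["mtx"][0,2]+t*x/h,c["mtx"][1,2]+t*y/h],1)
def down(yaw): return [np.pi,0,yaw]
E
python3 - <<'E'
from h import *
w=dict(np.load("wrist0.npz"))
T=np.eye(4);T[:3,:3]=Rn.from_euler("xyz",env.get_tcp_rot()).as_matrix();T[:3,3]=env.get_tool_pos()
X=np.linalg.inv(T)@w["pose"]; np.save("X.npy",X); print(X.round(3))
g=.105; gx=np.array([np.cos(g),np.sin(g),0]); dial=np.array([.513,.191,.068])-.01*gx
q0=np.array(env.get_joint_positions()); best=None
for e in np.radians([35,45,55,65]):
  for az in np.radians([-40,-20,0,20,40]):
    for rl in np.radians(range(0,360,30)):
     for dist in(.18,.22):
      f=np.array([np.cos(e)*np.cos(g+az),np.cos(e)*np.sin(g+az),-np.sin(e)])
      xr=np.cross(f,[0,0,1]);xr/=np.linalg.norm(xr);C=np.stack([xr,np.cross(xr,f),-f],1)@Rn.from_euler("z",rl).as_matrix()
      P=np.eye(4);P[:3,:3]=C;P[:3,3]=dial-f*dist
      t=P@np.linalg.inv(X)
      if t[2,3]<.07: continue
      q=env.ik(t[:3,3],Rn.from_matrix(t[:3,:3]).as_euler("xyz"))
      if q is None: continue
      s=np.abs(np.array(q)-q0).max()+1.2*e+.6*abs(az)
      if best is None or s<best[0]: best=(s,np.degrees([e,az,rl]),dist,t,q)
print(best); np.save("look.npy",best[4])
E
```

```text
[[ 0.001  0.956  0.295  0.078]
 [ 1.    -0.001  0.001  0.   ]
 [ 0.001  0.295 -0.956 -0.143]
 [ 0.     0.     0.     1.   ]]
(np.float64(2.0066033030105057), array([ 45.,   0., 210.]), 0.22, array([[-0.73968386, -0.4419794 ,  0.50746625,  0.47836739],
       [-0.55736494,  0.82493669, -0.09393497,  0.20342306],
       [-0.37711021, -0.35232607, -0.85653618,  0.13036666],
       [ 0.        ,  0.        ,  0.        ,  1.        ]]), array([ 0.49685542,  0.43561289,  2.076259  , -1.06412593,  0.38018183,
       -0.68447052]))
```

```bash
python3 - <<'E'
from h import *
X=np.load("X.npy")
g=.105; gx=np.array([np.cos(g),np.sin(g),0]); dial=np.array([.513,.191,.068])-.01*gx
q0=np.array(env.get_joint_positions()); best=None
for e in np.radians([35,45,55]):
  for az in np.radians([-40,-20,0,20,40]):
    for rl in np.radians(range(0,360,30)):
     for dist in(.22,.26,.3):
      f=np.array([np.cos(e)*np.cos(g+az),np.cos(e)*np.sin(g+az),-np.sin(e)])
      xr=np.cross(f,[0,0,1]);xr/=np.linalg.norm(xr);C=np.stack([xr,np.cross(xr,f),-f],1)@Rn.from_euler("z",rl).as_matrix()
      P=np.eye(4);P[:3,:3]=C;P[:3,3]=dial-f*dist
      t=P@np.linalg.inv(X)
      tips=np.array([t[:3,3]+s*.06*t[:3,1] for s in(-1,0,1)])
      if tips[:,2].min()<.06 or np.any((tips[:,2]<.18)&(tips[:,0]>.44)): continue
      q=env.ik(t[:3,3],Rn.from_matrix(t[:3,:3]).as_euler("xyz"))
      if q is None: continue
      s=np.abs(np.array(q)-q0).max()+1.2*e+.6*abs(az)+4*dist
      if best is None or s<best[0]: best=(s,np.degrees([e,az,rl]),dist,tips,q)
print(best)
env.move_j(best[4])
c=env.read_camera("wrist"); np.savez("w1.npz",**c); print(env.get_t(),env.get_ft_force())
p=fproj(c,dial)[0].astype(int); print(p)
f=c["frame"][max(p[1]-110,0):p[1]+110,max(p[0]-110,0):p[0]+110]
cv2.imwrite("pics/d.png",cv2.resize(f,None,fx=2.6,fy=2.6,interpolation=2))
E
```

```text
(np.float64(2.9736551678884204), array([ 45.,   0., 210.]), 0.3, array([[0.44862916, 0.14799807, 0.20807476],
       [0.4221104 , 0.19749427, 0.1869352 ],
       [0.39559163, 0.24699047, 0.16579563]]), array([ 0.5617229 ,  0.26129515,  2.11563475, -0.83117779,  0.49328114,
       -0.88609008]))
1.6333 [-0.08471218  0.20251454 -0.45483026]
[280 209]
```

View pics/d.png

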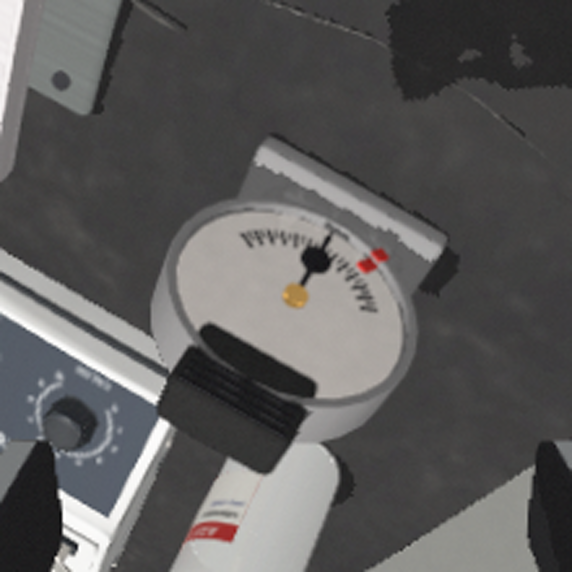

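The dial is clear in this view: gold hub at crop (295,295), pointer tip near (330,235), and the red mark in two pieces at (366,265) and (381,255). Next I'll compute the mark angle and take the look from above the gauge.

```bash
python3 - <<'E'
from h import *
c=dict(np.load("w1.npz")); g=.105; gx=np.array([np.cos(g),np.sin(g),0]);gy=np.array([-gx[1],gx[0],0])
f=c["frame"]; hsv=cv2.cvtColor(f,cv2.COLOR_BGR2HSV); x0,y0=280-110,209-110
def pts(m):
    v,u=np.nonzero(m[y0:y0+220,x0:x0+220]); return u+x0,v+y0
def ax(u,v,off):
    P=fplane(c,u,v,np.array([.513,.191,.068])+off*gx,gx)-np.array([.513,.191,0]); return np.stack([P@gy,P[:,2]],1)
red=cv2.inRange(hsv,(0,150,120),(6,255,255))|cv2.inRange(hsv,(174,150,120),(180,255,255))
red[y0+110:]=0
n,l,s,cc=cv2.connectedComponentsWithStats(red); print(s[1:].tolist(),cc[1:].tolist())
gold=cv2.inRange(hsv,(15,120,120),(28,255,255)); gu,gv=pts(gold)
for off in(-.010,-.013,-.016):
    h=ax(gu,gv,off).mean(0); print(off,"hub",h,len(gu))
    for i in range(1,n):
        v,u=np.nonzero(l==i)
        if len(u)<4: continue
        d=ax(u,v,off).mean(0)-h; print("  red",len(u),np.hypot(*d),np.arctan2(d[0],-d[1]))
    for k in((366,265),(381,255),(330,235),(316,261)):
        d=ax(x0+np.array([k[0]/2.6-.3]),y0+np.array([k[1]/2.6-.3]),off)[0]-h; print("   pt",k,np.hypot(*d),np.arctan2(d[0],-d[1]))
blk=cv2.inRange(f,(0,0,0),(70,70,70)); u,v=pts(blk); A=ax(u,v,-.010); h=ax(gu,gv,-.010).mean(0); d=A-h; r=np.hypot(*d.T); a=np.arctan2(d[:,0],-d[:,1])
for lo,hi in((.008,.024),(.012,.022),(.03,.04)):
    k=(r>lo)&(r<hi)&(abs(a)<.15 if lo>.02 else abs(a)<.5); print("ptr",k.sum(),a[k].mean())
# descend above gauge
env.reach([.513,.191,.26],down(g+np.pi/2)); env.sleep(.2)
w=env.read_camera("wrist"); np.savez("w2.npz",**w); print(env.get_t())
P=w["range_z"]; vv,uu=np.mgrid[0:420,0:560].reshape(2,-1)
o,d=fray(w,uu,vv); z=P.ravel(); fw=-w["pose"][:3,2]; D=o+d*(z/(d@fw))[:,None]
k=(z>0)&(D[:,2]>.122)&(D[:,2]<.14)&(np.hypot(D[:,0]-.513,D[:,1]-.191)<.06); Q=D[k]
print(k.sum(),np.median(Q,0),cv2.minAreaRect((Q[:,:2]*1000).astype(np.float32)))
cv2.imwrite("pics/e.png",w["frame"])
E
```

```text
[[40, 45, 16, 17, 145], [42, 65, 14, 18, 134], [18, 71, 4, 4, 11], [313, 195, 6, 4, 17], [308, 199, 7, 4, 21], [20, 206, 6, 3, 11]] [[46.13103448275862, 52.06206896551724], [47.26119402985075, 72.17910447761194], [19.454545454545453, 72.36363636363636], [315.6470588235294, 196.58823529411765], [310.85714285714283, 200.66666666666666], [22.636363636363637, 207.36363636363637]]
-0.01 hub [0.00326165 0.06933414] 58
  red 145 0.39760458348137806 -1.4661976685506355
  red 134 0.34167861792196896 -1.5488830626359946
  red 11 0.37447023761039044 -1.6173432291131384
  red 17 0.047726962511756836 0.4481402805970671
  red 21 0.038303707285023414 0.4926735053614871
  red 11 0.22882511658899676 -2.2307171077128523
   pt (366, 265) 0.03791111613402467 0.48713286451331417
   pt (381, 255) 0.04818977871610891 0.45802720533976327
   pt (330, 235) 0.03825340877165394 0.0019697102847814497
   pt (316, 261) 0.02123888547495032 0.016450810602707366
-0.013 hub [0.00325177 0.07234317] 58
  red 145 0.39195738011597925 -1.4661976685506355
  red 134 0.336825734627418 -1.5488830626359948
  red 11 0.3691516128
[... 494 characters left out ...]
 134 0.3319728513328669 -1.5488830626359948
  red 11 0.3638329880718719 -1.6173432291131384
  red 17 0.046371224300910605 0.4481402805970673
  red 21 0.03721564726924964 0.4926735053614875
  red 11 0.22232508101508774 -2.2307171077128523
   pt (366, 265) 0.03683420811277642 0.4871328645133137
   pt (381, 255) 0.046820893688875945 0.45802720533976315
   pt (330, 235) 0.037166777541894076 0.0019697102847815837
   pt (316, 261) 0.0206355709734862 0.016450810602707276
ptr 66 7.730724047382387e-05
ptr 46 0.002305831967198581
ptr 5 -0.000522918050550304
2.8833
1329 [0.51379468 0.19586854 0.12812182] ((514.03759765625, 194.60025024414062), (24.53911590576172, 43.20044708251953), 5.8792901039123535)
```

View pics/e.png

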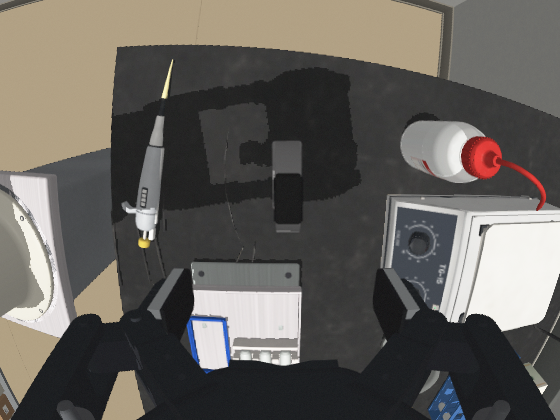

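Seen from above, the gauge stands square at (285,185) and part of the blue seat shows at (210,340). The mark's parallax leaves its angle uncertain (0.45–0.50). I'll take one more frontal look at the mark and one wrist look at the seat.

```bash
python3 - <<'E'
from h import *
X=np.load("X.npy")
g=.103; gx=np.array([np.cos(g),np.sin(g),0]); dial=np.array([.514,.1946,.065])-.01*gx
q1=np.array([ 0.5617229 ,  0.26129515,  2.11563475, -0.83117779,  0.49328114,-0.88609008]); best=None
for e in np.radians([5,10,15,20,25,30]):
  for az in np.radians([-15,0,15]):
    for rl in np.radians(range(0,360,30)):
     for dist in(.2,.25,.3):
      f=np.array([np.cos(e)*np.cos(g+az),np.cos(e)*np.sin(g+az),-np.sin(e)])
      xr=np.cross(f,[0,0,1]);xr/=np.linalg.norm(xr);C=np.stack([xr,np.cross(xr,f),-f],1)@Rn.from_euler("z",rl).as_matrix()
      P=np.eye(4);P[:3,:3]=C;P[:3,3]=dial-f*dist
      t=P@np.linalg.inv(X)
      tips=np.array([t[:3,3]+s*.06*t[:3,1]-b*t[:3,2] for s in(-1,0,1) for b in(0,.12)])
      if tips[:,2].min()<.06 or t[2,3]+.0<.06 or np.any((tips[:,2]<.18)&(tips[:,0]>.46)): continue
      q=env.ik(t[:3,3],Rn.from_matrix(t[:3,:3]).as_euler("xyz"))
      if q is None: continue
      s=np.abs(np.array(q)-q1).max()*.3+3*e+2*abs(az)+2*dist
      if best is None or s<best[0]: best=(s,np.degrees([e,az,rl]),dist,tips,np.array(q))
print(best)
env.move_j(q1); env.move_j(best[4]); env.sleep(.1)
c=env.read_camera("wrist"); np.savez("w3.npz",**c); print(env.get_t(),env.get_ft_force())
env.move_j(q1); env.reach([.42,-.05,.3],down(g+np.pi/2)); env.sleep(.2)
w=env.read_camera("wrist"); np.savez("w4.npz",**w); print(env.get_t(),env.get_ft_force())
p=fproj(c,dial)[0].astype(int); print(p)
f=cv2.resize(c["frame"][max(p[1]-65,0):p[1]+65,max(p[0]-65,0):p[0]+65],(400,400),interpolation=2)
cv2.imwrite("pics/f.png",np.hstack([f,cv2.resize(w["frame"][:,80:480],(400,400))]))
E
```

```text
(np.float64(2.2147769262449395), array([  5.,   0., 210.]), 0.25, array([[0.42314718, 0.14899844, 0.1303277 ],
       [0.310374  , 0.15502773, 0.17089688],
       [0.41517381, 0.2004543 , 0.1005163 ],
       [0.30240063, 0.20648359, 0.14108548],
       [0.40720044, 0.25191016, 0.0707049 ],
       [0.29442727, 0.25793946, 0.11127408]]), array([0.88746686, 1.2776534 , 2.57241972, 4.01208067, 1.67499774,
       1.57164989]))
8.2083 [ 0.64148649 -0.88277156 -0.01868757]
13.8667 [-0.16546496 -0.5030389  -0.7842177 ]
[281 209]
```

View pics/f.png

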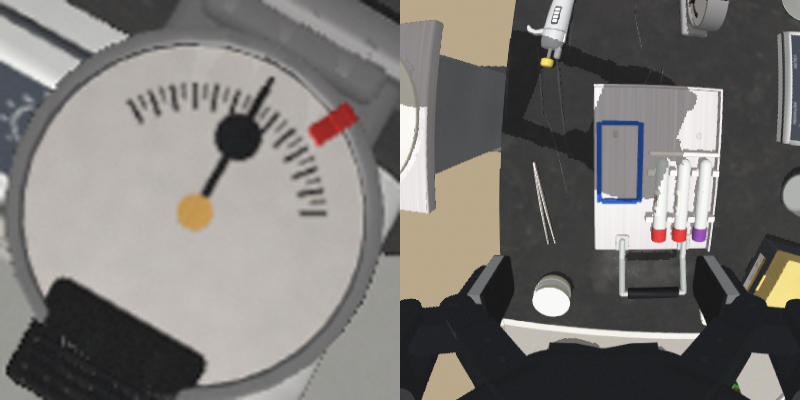

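The frontal dial view shows the hub at (195,212), pointer tip at (270,80) and mark at (333,125). The seat view shows the whole seat at (620,162) and the bar at (652,293), both measurable.

```bash
python3 - <<'E'
from h import *
g=.103; gx=np.array([np.cos(g),np.sin(g),0]);gy=np.array([-gx[1],gx[0],0])
c=dict(np.load("w3.npz")); f=c["frame"].copy(); hsv=cv2.cvtColor(f,cv2.COLOR_BGR2HSV); W=np.zeros(f.shape[:2],np.uint8); W[144:274,216:346]=255
red=(cv2.inRange(hsv,(0,120,90),(8,255,255))|cv2.inRange(hsv,(172,120,90),(180,255,255)))&W
gold=cv2.inRange(hsv,(12,100,100),(30,255,255))&W; blk=cv2.inRange(f,(0,0,0),(75,75,75))&W
def ax(m,off=-.010):
    v,u=np.nonzero(m); P=fplane(c,u,v,np.array([.514,.1946,.068])+off*gx,gx)-np.array([.514,.1946,0]); return np.stack([P@gy,P[:,2]],1)
h=ax(gold).mean(0); r=ax(red)-h; a=np.arctan2(r[:,0],-r[:,1]); rr=np.hypot(*r.T)
cr=r.mean(0); print("hub",h,(gold>0).sum(),"red n",len(r),"r",rr.min(),rr.max(),"ang centroid",np.arctan2(cr[0],-cr[1]))
for lo,hi in((.034,.041),(.041,.046),(.046,.06)):
    k=(rr>lo)&(rr<hi); print(lo,k.sum(),a[k].mean() if k.any() else 0, a[k].min() if k.any() else 0,a[k].max() if k.any() else 0)
b=ax(blk)-h; rb=np.hypot(*b.T); ab=np.arctan2(b[:,0],-b[:,1])
for lo,hi in((.008,.026),(.027,.042)):
    k=(rb>lo)&(rb<hi)&(abs(ab)<(.4 if lo<.02 else .06)); print("ptr",k.sum(),ab[k].mean())
# seat, bar from w4
w=dict(np.load("w4.npz")); f=w["frame"]; hsv=cv2.cvtColor(f,cv2.COLOR_BGR2HSV)
m=cv2.inRange(hsv,(105,150,60),(130,255,255)); W[:]=0; W[115:225,265:335]=255; m&=W
v,u=np.nonzero(m); up=np.array([0,0,1.]); P=fplane(w,u,v,.070*up,up)
s=cv2.minAreaRect((P[:,:2]*1000).astype(np.float32)); print("seat",s)
o,d=fray(w,u,v); z=w["range_z"][v,u]; D=o+d*(z/(d@-w["pose"][:3,2]))[:,None]; print("z",np.percentile(D[:,2],[5,50,95]))
vv,uu=np.mgrid[270:340,270:400].reshape(2,-1); o,d=fray(w,uu,vv); z=w["range_z"][vv,uu]; D=o+d*(z/(d@-w["pose"][:3,2]))[:,None]
k=(z>0)&(D[:,2]>.085)&(D[:,2]<.108)&(f[vv,uu].max(1)<80)&(np.hypot(D[:,0]-.498,D[:,1]+.2)<.06)
print("bar",k.sum(),D[k].mean(0),D[k][:,2].max(),cv2.minAreaRect((D[k][:,:2]*1000).astype(np.float32)))
E
```

```text
hub [-0.00041068  0.06786964] 100 red n 104 r 0.035440343728351385 0.04826586735030922 ang centroid 0.48271876414188375
0.034 43 0.484614823609321 0.420486990541479 0.5497841832554281
0.041 42 0.48398055951665014 0.42537734709527336 0.5449044248126022
0.046 19 0.47706553609986607 0.42349165233158104 0.5344434778419322
ptr 174 0.0026389848128841125
ptr 29 0.0015571315144690626
seat ((435.23675537109375, -35.05881881713867), (52.6053466796875, 102.51931762695312), 5.931103706359863)
z [0.06973529 0.07235995 0.07411022]
bar 596 [ 0.49664305 -0.19616724  0.09885507] 0.10332970184111351 ((497.5636901855469, -197.8924560546875), (65.00704956054688, 14.14079761505127), 6.719812870025635)
```

The mark is at about 0.480 rad, with the pointer reading 0.002 at zero. The seat is at (0.435, -0.035) with yaw 0.1035, and the predicted bar position matches what I measured. Next: grasp, carry and lower the gauge.

```bash
python3 - <<'E'
from h import *
a=down(.1026+np.pi/2); b=down(.1035+np.pi/2)
env.reach([.514,.1946,.22],a)
env.move_linear([.514,.1946,.101],feed=.12,stop_force=8)
print(env.get_tool_pos(),env.get_t()); env.set_gripper(0.0); print("open",env.get_opening())
z0=env.get_tool_pos()[2]
env.move_linear([.514,.1946,z0+.125],feed=.2); print(env.get_ft_force(),env.get_opening())
env.move_linear([.4352,-.0351,z0+.125],b,feed=.2)
env.move_linear([.4352,-.0351,z0+.082],feed=.12)
r=env.move_linear([.4352,-.0351,z0+.058],feed=.03,stop_force=5)
p=env.get_tool_pos(); print(r,"seat height",p[2]-z0,p,env.get_ft_force(),env.get_t())
w=env.read_camera("wrist"); s=env.read_camera("scene")
cv2.imwrite("pics/g.png",np.hstack([cv2.resize(w["frame"][130:420,130:430],(400,400)),cv2.resize(s["frame"][180:300,200:400],(400,400),interpolation=2)[:, :400]]))
E
```

```text
[0.51442915 0.19462824 0.10163842] 16.075
open 0.26587117443291614
[-0.52907612 -0.06641328 -3.73664382] 0.26937786766946736
True seat height 0.06377225149508456 [ 0.43590777 -0.03519813  0.16503971] [ 2.77284452 -0.04385109  4.42662509] 19.925
```

View pics/g.png

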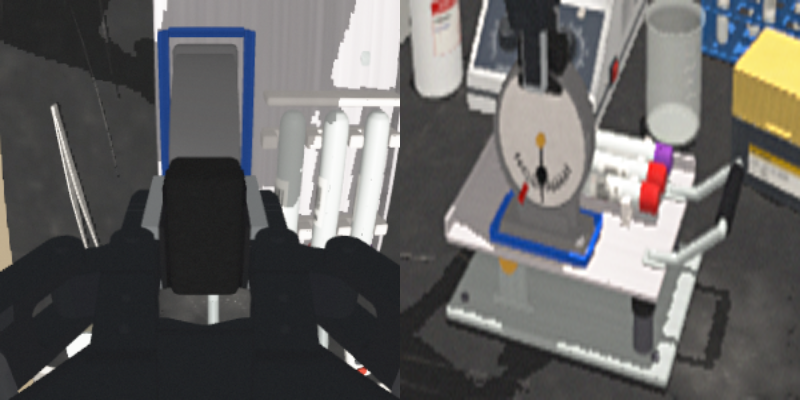

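The gauge sits inside the blue seat, and the contact height of 63.8 mm matches the seat floor. The dial faces the robot and the mark is at lower left in the scene crop. Next I'll release, check the arc with IK, and grip the handle.

```bash
cat >> h.py <<'E'
G=.1035; RZ=Rn.from_euler("z",G); ST=np.r_[.4352,-.0351,0]+RZ.apply([.055,.035,.056]); BAR=ST+RZ.apply([-.010,-.205,.038])
def arc(p,R,th):
    """pose (p,R) turned with the deck by th about the stud"""
    q=Rn.from_rotvec(-th*RZ.apply([1,0,0])); return ST+q.apply(p-ST),(q*R).as_euler("xyz")
E
python3 - <<'E'
from h import *
env.set_gripper(.6); p=env.get_tool_pos(); env.move_linear([p[0],p[1],.26],feed=.15)
R=Rn.from_euler("xyz",down(G)); t=BAR-[0,0,.017]
q0=np.array(env.get_joint_positions())
for th in(0,.2,.4,.5): print(th,env.ik(*arc(t,R,th)))
env.reach([t[0],t[1],.2],down(G)); env.set_gripper(.45)
s=env.read_camera("scene"); cv2.imwrite("pics/s1.png",s["frame"])
r=env.move_linear(t,feed=.1,stop_force=8); print(r,env.get_tool_pos(),t,env.get_t())
if not r: env.set_gripper(0.); print(env.get_opening(),env.get_ft_force(),env.get_tool_pos(),env.get_t())
s=env.read_camera("scene"); d=env.read_camera("side")
cv2.imwrite("pics/i.png",np.hstack([cv2.resize(s["frame"][170:300,170:370],(400,260),interpolation=2),cv2.resize(d["frame"][170:300,210:410],(400,260),interpolation=2)]))
E
```

```text
0 [-4.92842583e-01  5.76810660e-01  1.72562742e+00 -4.44089210e-16
  8.39154574e-01  9.74453743e-01]
0.2 [-0.3681891   0.49228476  1.77301357 -0.24924468  0.80013588  1.26639844]
0.4 [-0.21762808  0.4397521   1.80762768 -0.52279268  0.83315366  1.59396902]
0.5 [-0.13498851  0.42794141  1.81945103 -0.64957551  0.87915906  1.75166   ]
False [ 0.49781927 -0.19970899  0.07750793] [ 0.49752279 -0.19954108  0.077     ] 24.1333
0.15429706824514977 [-2.75776649 -7.17256385  5.03818079] [ 0.4979184  -0.20048338  0.0776437 ] 24.4833
```

View pics/i.png

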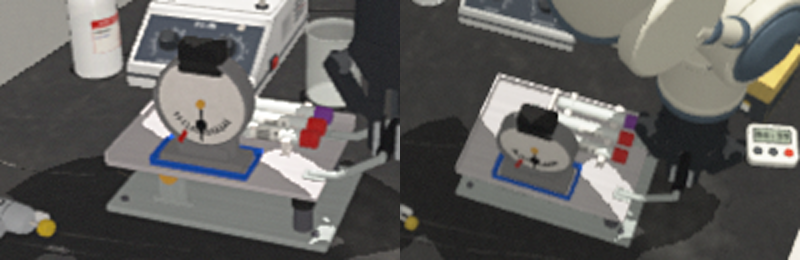

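The gauge stands in its seat and the gripper has closed on the bar (opening 0.154). I'll lift along the stud arc to 0.44 and read the pointer.

```bash
cat >> h.py <<'E'
def theta():
    p=RZ.inv().apply(np.array(env.get_tool_pos())-ST); p0=RZ.inv().apply(np.load("p0.npy")-ST)
    return np.arctan2(p[2],-p[1])-np.arctan2(p0[2],-p0[1])
def dial(tag):
    """pointer and mark angles in the scene image, on the dial plane of the tilted deck"""
    c=env.read_camera("scene"); th=theta(); q=Rn.from_rotvec(-th*RZ.apply([1,0,0]))*RZ
    ctr=ST+q.apply([-.065,-.035,.008+.068]); n,gy,gz=q.as_matrix().T
    K,T=c["mtx"],c["pose"]; x=(ctr-T[:3,3])@T[:3,:3]; u0=int(K[0,2]-K[0,0]*x[0]/x[2]); v0=int(K[1,2]+K[1,1]*x[1]/x[2])
    f=c["frame"][v0-40:v0+40,u0-40:u0+40]; B=8; big=cv2.resize(f,None,fx=B,fy=B,interpolation=cv2.INTER_CUBIC)
    cv2.imwrite(f"pics/{tag}.png",big); hsv=cv2.cvtColor(big,cv2.COLOR_BGR2HSV)
    v,u=np.mgrid[0:640,0:640].reshape(2,-1); uu=u0-40+(u+.5)/B-.5; vv=v0-40+(v+.5)/B-.5
    d=np.stack([(uu-K[0,2])/K[0,0],-(vv-K[1,2])/K[1,1],-np.ones_like(uu)],1)@T[:3,:3].T
    P=T[:3,3]+d*(((ctr-T[:3,3])@n)/(d@n))[:,None]-ctr; A=np.stack([P@gy,P@gz],1)
    H=hsv.reshape(-1,3).astype(int); F=big.reshape(-1,3).astype(int); near=np.hypot(*A.T)<.055
    h=A[near&(H[:,0]>10)&(H[:,0]<30)&(H[:,1]>110)&(H[:,2]>120)&(np.hypot(*A.T)<.015)].mean(0); D=A-h; r=np.hypot(*D.T); a=np.arctan2(D[:,0],-D[:,1])
    k=near&((H[:,0]<8)|(H[:,0]>172))&(H[:,1]>120)&(H[:,2]>80)&(r>.03); mk=D[k].mean(0)
    kb=(F.max(1)<70)&(r>.012)&(r<.026)&(abs(a)<1); pt=D[kb].mean(0)
    print(tag,"arm theta",round(th,4),"hub",h.round(4),"mark",np.arctan2(mk[0],-mk[1]),k.sum(),"ptr",np.arctan2(pt[0],-pt[1]),kb.sum(),"t",env.get_t())
E
python3 - <<'E'
from h import *
np.save("p0.npy",env.get_tool_pos()); p=BAR-[0,0,.017]; R=Rn.from_euler("xyz",down(G))
for th in np.linspace(0,.44,9)[1:]: env.move_linear(*arc(p,R,th),feed=.05)
env.sleep(1.2); print(env.get_ft_force(),env.get_opening()); dial("j")
E
```

```text
[-0.26086375 -9.99905134  6.52065264] 0.15366106165015406
j arm theta 0.4384 hub [-0.0004 -0.0011] mark 0.484894606597439 883 ptr 0.44138791228085184 1165 t 28.8333
```

View pics/j.png

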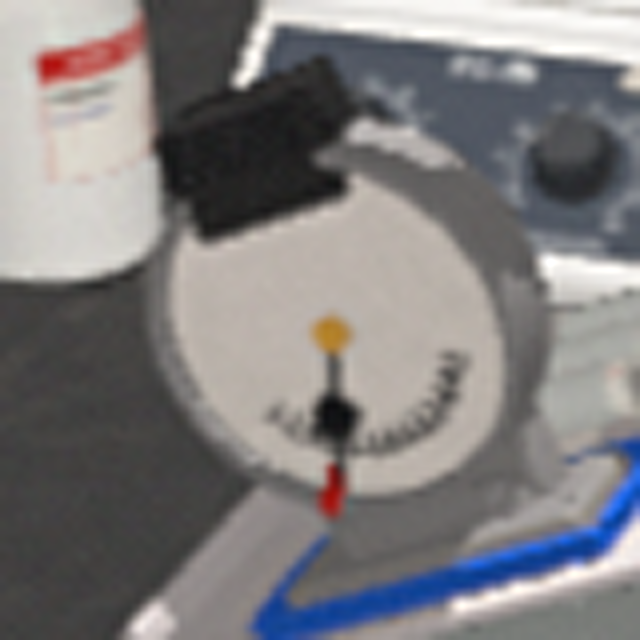

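The pointer tip at (343,465) is just right of the red mark at (331,490), so it is slightly short of it. The arm's angle of 0.438 agrees with the pointer at 0.441, and the mark reads 0.48–0.485. I'll finish the raise to 0.48.

```bash
python3 - <<'E'
from h import *
p=BAR-[0,0,.017]; R=Rn.from_euler("xyz",down(G))
for th in (.46,.4815): env.move_linear(*arc(p,R,th),feed=.03)
env.sleep(2); print(env.get_ft_force(),env.get_opening()); dial("k")
c=env.read_camera("side")["frame"][150:300,180:400]
k=cv2.imread("pics/k.png"); cv2.imwrite("pics/l.png",np.hstack([cv2.resize(k[100:,100:],(400,400)),cv2.resize(c,(400,400))]))
E
```

```text
[-0.4185502  -8.18399834  5.60934784] 0.15100943209895043
k arm theta 0.4799 hub [-0.0004 -0.0012] mark 0.486328240042416 912 ptr 0.47904490267779026 1143 t 31.4667
```

View pics/l.png

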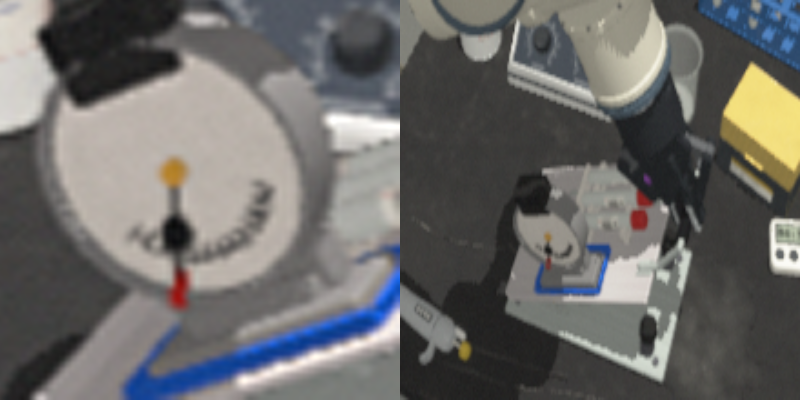

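The pointer now ends on the red mark at (180,275). The tubes still lie in the comb, the gauge is in its seat and the handle is held, so I'm handing in.

```bash
python3 -c "
from cell import env
env.job_done()"
```

```text
the job is handed in; nothing more can be done
```

I stood the gauge in the blue seat with its dial away from the tubes and let go of it. I then gripped the handle bar, raised the rack steadily about its stud, and handed in at about 31.5 s while still holding it.

**Last checks:**
- **Tilt:** the arm's position gives 0.480 rad, and the pointer read 0.479 rad in the scene camera.
- **Red mark:** the close wrist view put it at about 0.480–0.485 rad, and the scene camera read 0.486 rad. I trusted the closer view, so the two sources differ by up to about 0.006 rad.
- **Gauge and tubes:** in the last pictures the gauge is seated. The tubes lie in their combs, though the gripper hides part of them from the side camera.
- **Grip and force:** the handle was firmly held, with a wrist force of about 10 N.
- **Other things on the bench:** I saw nothing shoved, but I did not measure their positions again at the end.

An early, oblique look at the mark was unclear (0.45–0.50 rad), so I took a second, head-on look and used that. I viewed 9 pictures.

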